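# Lock a board in the holding jig with a wedge

### The job

Push the oak board along its channel in the holding jig until it is home against the end stop, and lock it there: pick up the loose pine wedge and drive it, thin end first and lying flat on the board, in under the middle of the jig's crossbar until it jams tight and stays firmly jammed when you let go. Push it with about as much force as a weight of one and a half to two kilos, not much more, so that the jig is not strained, and leave the cork block, the jar and the spring clamp where they are.

Things in the scene. Friction and masses are not known exactly. Their poses are not given: they have to be found in the camera images.
- jig: Holding jig fixed on the bench. Origin at bench height under the channel; +x runs along the channel from its open front to the end stop, z up. Plywood base 12 mm thick, x -80 to +100, y -65 to +65 mm. Two low rails (x -75 to +85, tops at z = 20 mm) leave a channel 46 mm wide (y -23 to +23). More than 17 N between wedge and jig would damage it.
- mouth (a point): Point on the jig under the middle of the crossbar (jig x = +15 mm, y = 0), at the height of the board's top face (z = 30 mm). The bar's nose is above it by a gap set by hand and not reported, 8.5 to 16.5 mm. Jammed tight: the wedge, left alone, presses the nose with 4 N or more; a steady push of 15 to 20 N on the wedge along the channel gives this.
- bar_mid (a point): Point on the jig at x = +15 mm, y = 0, z = 78 mm: no part of the crossbar reaches higher. The wooden crossbar (26 mm along x, 134 mm along y) is held rigidly by nuts on two upright studs at y = -54 and +54 mm, stud tops at z = 80 mm. Under it runs a rounded steel nose, radius 6 mm, 80 mm long along y, which is what the wedge jams against.
- stop_face (a point): Middle of the end stop's face, at half the board's thickness (jig x = +85 mm, y = 0, z = 21 mm). The stop is 90 mm wide, its top at z = 40 mm. Overhead of the near bench hangs a lamp beam of the room, underside 0.66 m above the bench, from its left end at world x 0.39, y 0.13 in direction (-0.26, -0.97): keep the arm's elbow clear of it.
- board: Oak board 42 x 130 x 18 mm, about 70 g, lying flat in the jig's channel on the 12 mm base and under the crossbar, 15 to 35 mm short of the end stop. Origin at the centre of its underside; its length is along its own y axis (ends at y = -65 and +65 mm). Home: its centre is at jig x = +20 mm. It slides easily.
- wedge: Loose pine wedge, 30 mm wide (own x), 100 mm long (own y), about 50 g, lying flat on the bench to the left or right of the jig. Flat underside; origin at the centre of the underside. The top slopes evenly from 6 mm high at the thin end (own y = -50 mm) to 24 mm high at the thick end (own y = +50 mm).
- wedge_tip (a point): Middle of the thin end of the wedge, on its underside (wedge y = -50 mm).
- cork_block: Bystander: cork sanding block 60 x 105 x 35 mm on the bench beside the jig (on the other side than the wedge). Origin at the centre of its underside.
- filler_jar: Bystander: small round jar, brown lid, 66 mm across, 57 mm high. Origin at the centre of its underside.
- spring_clamp: Bystander: black spring clamp lying flat, 48 x 112 x 17 mm. Origin at the centre of its underside.

How it is judged:
By the outcome, as a careful person would: the job done as asked, in the order asked, and still so for the second after the job is handed in, with the robot touching nothing.
It also fails if it takes over 72 s, if anything falls off the work surface, if the arm or the gripper's body presses on something with over 40 N, if the wrist force passes 120 N, or if a joint passes its speed limit or range.

### The arm

A 6-joint arm with a two-finger parallel gripper is mounted at the origin on a cart in front of the work surface, level with it; the furniture and walls round the work are solid. World frame = base frame: x ahead of the robot, y to its left, z up, the work surface at z = 0. Lengths are in m, angles in rad, forces in N, time in s.
With the tool pointing down it reaches from about 0.3 to 0.775 m from the base axis. Payload 14.6 kg.
Tool frame: the origin (TCP) lies on the centre line of the jaws, within the pads' length; the fingertips stand 19 mm ahead of it and the grasp point (between the pads) is the TCP; y points along the fingers, x is the direction in which the jaws open and shut, and the axes are right-handed (so a half turn about y gives the same grasp; the last joint's range is limited). The gripper opens to 94 mm and grips with 3 to 60 N. Pads are 16 mm wide; open, the fingers measure 119 mm over their backs; the gripper's body (75 mm by 177 mm) begins 78 mm behind the grasp point.
Start: joints at [1.164, 0.3, 1.521, -0, 1.321, -0.067], TCP at [0.183, 0.519, 0.224] pointing down, gripper open.
Joint ranges: [-3.03, 3.03], [-0.79, 2.21], [0.23, 2.52], [-1.04, 4.18], [0, 3.07], [-2.55, 2.55]. Speed limits (rad/s): [2.22, 2.22, 2.57, 3.14, 3.14, 3.14].

### API

Orientations are given as [roll, pitch, yaw] about the fixed x, y, z axes, in that order (R = Rz(yaw) Ry(pitch) Rx(roll)).
In Python, from station import ctrl, optics gives the robot as it stands.
- The arm moves only by the tool jog_arm, never from a script. Its argument "targets" is a list of rows, each a list of 3 entries, a list of its own where there are three numbers: the finger opening in cm, from 0 to 9.4, then the shift along the tool's x, y, z in cm, then the turn about the tool's y in rad. A call has 1 to 10 rows; each row is the pose to reach, as a shift and turn from the pose commanded when the call began, along the tool's axes at that moment; what a row does not reach only later rows make up. A row lasts 1/10 s, in which the tool goes at most 50 mm and 8.59 degrees, less where a joint would pass 70% of its speed; a pose out of reach is approached as far as the arm can. A call with a gripper value outside its range is refused whole. The fingers move at their own pace and stop on an object; "grip_force" is the grip in N (left out, the last holds). Time passes only in rows, so rows that repeat a pose let the fingers close. It gives the time, the measured TCP pose, the force and the opening at its end, in the units of the state.
- ctrl.get_obs(): the state, without advancing time (a new reading comes with each control period).
- optics.camera(name): name is "side" or "top"; returns a dict with "img" (480x640x3 uint8, red, green, blue), "range_z" (480x640 float32, m along the optical axis (not along the pixel's ray), 0 where there is no reading), "camera_matrix" (3x3 intrinsics, pixels), "world_to_cam" (4x4, takes a point from world to camera coordinates). Camera axes: x right, y up, looking along -z (the intrinsics and any distortion apply to the point x, -y, -z); pixel columns grow to the right and rows downward; lengths in m; the calibration is good to about 2 mm. A picture is of the moment at which its call begins.
- ctrl.hand_in(): hands the job in, once; it reports no verdict.
The state is a dict: "time_s": time; "qpos": joint angles; "joint_vel": joint speeds; "tau": joint torques, N m; "ee_pos": TCP position; "eef_rot": TCP orientation; "force": force on the tool from outside, world axes, zero at the start; "moment": the same for the moment, N m; "grip_width": finger opening in m.
Only numpy, scipy, OpenCV 4.12 (cv2) and the standard library are available. Lean on these libraries where they do the work, as an engineer would, in place of code of your own. Each camera call takes 0.05 s, during which the arm holds its last target. There are 200 camera calls.

## Working session

There is one attempt and no reset: what is moved stays moved. The work goes in short steps, Python scripts to look and compute and a tool call to move; the robot and the scene stay as the last step left them, time stands still between calls to the robot, and variables do not carry over. Pictures are saved under pics/ and viewed, about 8 in all and at most 12, crops included, and the job is handed in when it is done.

Besides the shell and the picture viewer there is one more tool, called after "Emit:" by a JSON object that holds its "api" and its "payload", one argument or row to a line. jog_arm: Moves the arm, as the interface text tells. Its arguments: {"type":"object","properties":{"targets":{"type":"array","items":{"type":"array"}},"grip_force":{"type":"number"}},"required":["targets"]}

```bash
mkdir -p pics; cat > h.py <<'E'
import numpy as np, cv2
from station import ctrl, optics
from scipy.spatial.transform import Rotation as R
def snap(name):
    c=optics.camera(name); return c
def cloud(c):
    K=c["camera_matrix"]; d=c["range_z"]; v,u=np.mgrid[0:480,0:640]
    x=(u-K[0,2])/K[0,0]*d; y=(v-K[1,2])/K[1,1]*d
    P=np.stack([x,-y,-d,np.ones_like(d)],-1)@np.linalg.inv(c["world_to_cam"]).T
    P=P[...,:3]; P[d==0]=np.nan; return P
def proj(c,p):
    q=(c["world_to_cam"]@np.append(p,1))[:3]; K=c["camera_matrix"]
    return K[0,0]*q[0]/-q[2]+K[0,2], K[1,1]*-q[1]/-q[2]+K[1,2]
def save(c,f): cv2.imwrite("pics/"+f,cv2.cvtColor(c["img"],cv2.COLOR_RGB2BGR))
E
python3 - <<'E'
from h import *
print(ctrl.get_obs())
for n in("top","side"):
    c=snap(n); save(c,n+"0.png"); np.save(n+"0.npy",c,allow_pickle=True)
    print(n,c["camera_matrix"],np.linalg.inv(c["world_to_cam"]).round(3),[k for k in c])
E
```

```text
{'time_s': 0.0, 'qpos': array([ 1.16438105e+00,  3.00477042e-01,  1.52158024e+00,  1.11150939e-05,
        1.32066301e+00, -6.65879957e-02]), 'joint_vel': array([-8.81952139e-04,  1.26551255e-03, -9.63888231e-04,  8.75329399e-04,
        1.60703601e-03,  8.25603344e-05]), 'tau': array([ 6.75143256e-04, -5.31804836e+01, -3.52735126e+01,  7.08563067e-02,
        2.44116521e-02, -6.48323976e-05]), 'ee_pos': array([0.18323065, 0.51833587, 0.2238834 ]), 'eef_rot': array([-1.57071055e+00,  1.12442480e-03,  1.23096633e+00]), 'force': array([ 0.39768895,  0.00639308, -0.00634249]), 'moment': array([ 0.03021286,  0.02227543, -0.03543078]), 'grip_width': 0.09383660000173924}
top [[437.61172188   0.         326.06371972]
 [  0.         437.61172188 236.39820365]
 [  0.           0.           1.        ]] [[-0.006  0.989 -0.146  0.444]
 [-1.    -0.008 -0.014 -0.229]
 [-0.015  0.146  0.989  1.066]
 [ 0.     0.     0.     1.   ]] ['img', 'range_z', 'camera_matrix', 'world_to_cam']
side [[467.99425858   0.         322.09948608]
 [  0.         467.99425858 242.71534166]
 [  0.           0.           1.        ]] [[-0.998  0.048 -0.044  0.562]
 [-0.062 -0.502  0.863  0.514]
 [ 0.02   0.864  0.504  0.511]
 [ 0.     0.     0.     1.   ]] ['img', 'range_z', 'camera_matrix', 'world_to_cam']
```

View pics/top0.png

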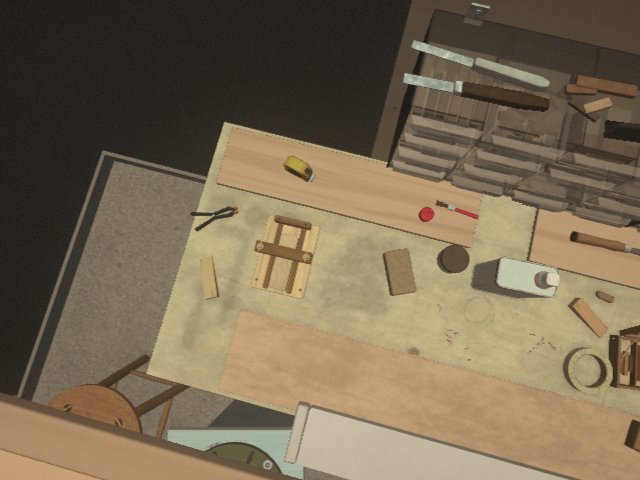

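View pics/side0.png

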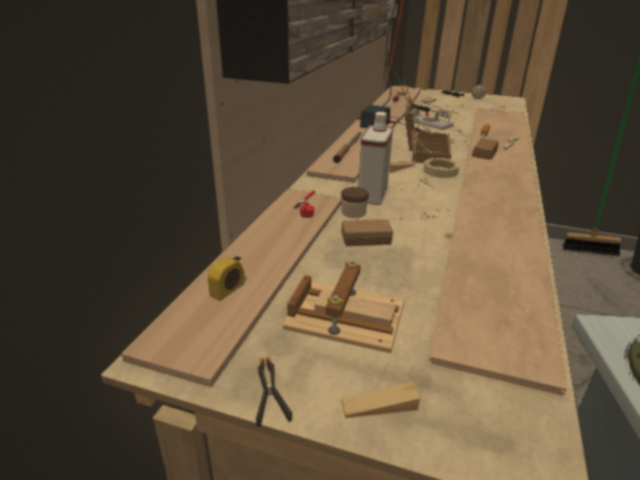

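The top view shows the jig at about (285,255), with its end stop at (293,222) and its open front at (280,290). The wedge is at (208,277), left of the jig. The cork block is at (400,270), the jar at (455,258) and the spring clamp at (215,215). In the side view the wedge is at (380,400) and its thick end looks to be on the right.

```bash
python3 - <<'E'
from h import *
c=np.load("top0.npy",allow_pickle=True).item(); P=cloud(c)
s=np.load("side0.npy",allow_pickle=True).item(); Q=cloud(s)
im=cv2.resize(c["img"][190:310,180:340],None,fx=5,fy=5,interpolation=cv2.INTER_CUBIC); 
cv2.imwrite("pics/crop.png",im[...,::-1])
print("wedge row/col heights mm"); 
Z=P[...,2]*1000
print(np.nan_to_num(Z[250:306:3,194:224:2]).round().astype(int))
print("jig"); print(np.nan_to_num(Z[208:304:4,244:328:3]).round().astype(int))
# side wedge mask
hsv=cv2.cvtColor(s["img"],cv2.COLOR_RGB2HSV)
print(np.nan_to_num(Q[370:425:5,335:430:6,2]*1000).round().astype(int))
E
```

```text
wedge row/col heights mm
[[ 0  1  0  1 -2 -7  3 -1  1  1 -1 -1  0  4 -1]
 [ 0  1 -2 -1  0  0  1 -1  0  1  2 -2 -2  1 -2]
 [-2 -5  0 -2  0  0  0 -3  3  2  0  2  2  2 -1]
 [ 0  1  1  9  7  8  9  8 11  7 -3 -2 -1 -3  2]
 [ 2 -2  3 -1 11 10  0 10 10  7  0 -4  0  3  0]
 [ 4  3  2 -1  7  8 11  9  7 10 -2  3 -2 -3  0]
 [ 1  1 -1  1 10  9  7 14 12 11  3  2  0  1  1]
 [-2  1  0 -2 15  9 14 12 12 16  9 -3 -3 -2 -2]
 [-2 -3  3 -2 13 12 12 12  9 15  9  2 -2 -3  1]
 [ 2  1 -2 -1 14 15 15 16 17 15 16  2 -1  1 -2]
 [ 4  0  0 -1 -2 14 16 15 15 18 17  7  0  0  3]
 [-4 -2  3 -2 -1 17 16 14 15 19 16 15  3 -2  0]
 [-2 -2 -1 -3  2 19 16 18 19 18 16 15  0 -3  1]
 [ 1 -2 -3 -2  2 17 20 20 23 23 21 22  0  0 -1]
 [-3 -3  0  2 -2 22 21 22 25 23 21 26 10 -2  4]
 [ 3 -3  1 -4 -1 -3 21 22 24 21 24 23 15  3 -2]
 [-1  2 -3  5 -1  2  0 24 13  0  2  1  2  0  1]
 [ 0  4  2  0 -1  0  0 -2  4  2 -2 -1  2  0  3]
 [ 1  4  1 -3  4  0 -5 -1  3 -2 -1  3  0  2  2]]
jig
[[ 2 -2  0 -2 -4  1 -2  1  0 -2  3 -1  3  0  2  1 -2  0 -1 -1  0  4  2 -2
   8 19 17 18]
 [-2 -1  0  0 -1 -3 -1  0  1 -2  1  1  1 -3 -1  2 -1 -1 -1  1 -3  1 -
[... 1840 characters left out ...]
  1 -1  4 12 14 13 11  0 -2 -2  3
  -2 -1 -2  0]
 [-2 -2 -2  3 -3  0 -1 -1  1 -3  1 -1  1  1  1  2 -1  1 -2  2  2 -4 -1 -2
   0 -2  1  0]]
[[-1  2 -1 -1  1 -2 -1  1  0  0  2  0 -2  0  1  1]
 [ 0 -2  0  2 -1  1  0 -1  0  1  0  1 -1  1  0  1]
 [ 0  0  0 -1  0  1  0  0 -1  0  1 -1  1  0  0  0]
 [ 0 -1  0  0  0  0  0  0 -1 -1 19 22 21 23  0  0]
 [ 0 -2 -1  0 -1  1 -1 14 16 17 17 20 21 22  0  0]
 [-1 -1 -1  9 10 11 14 16 14 17 18 20 20 21 23  0]
 [ 0 -1  7  9  9 11 12 13 14 17 18 19 22 20 18  0]
 [-1  0  5  8 10 12 13 15 15 16 14 14 12 11  0 -1]
 [ 0 -2  6  9  9 10 10  9  7  5  4  3  2 -1  1  0]
 [-1 -1  5  2  2  0 -1 -1  0  0 -2  0 -1 -1 -1 -1]
 [ 0 -1  2  0  0  0  0 -1  1 -1 -1 -1  1  0  0  0]]
```

View pics/crop.png

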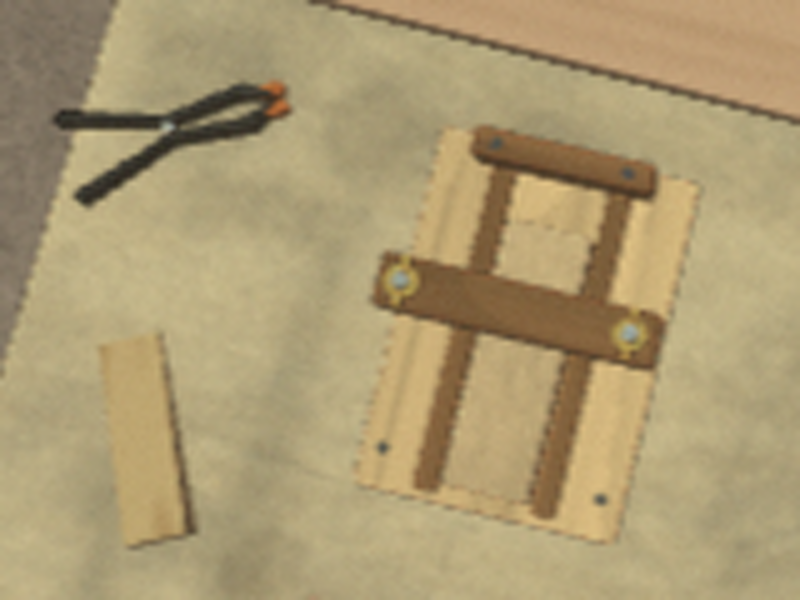

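The crop shows the wedge's thin end pointing away from the robot (crop (130,340)) and its thick end near (crop (160,540)). The board is in the channel, with its far end at crop row ~225 and a gap to the stop at (565,160).

```bash
cat >> h.py <<'E'
def pts(P,box,zlo,zhi):
    m=(P[...,0]>box[0])&(P[...,0]<box[1])&(P[...,1]>box[2])&(P[...,1]<box[3])&(P[...,2]>zlo)&(P[...,2]<zhi)
    k=cv2.morphologyEx(m.astype(np.uint8),cv2.MORPH_OPEN,np.ones((3,3),np.uint8))>0
    return P[k]
def rect(X):
    (c,s,a)=cv2.minAreaRect((X[:,:2]*1000).astype(np.float32))
    if s[0]<s[1]: a+=90
    return np.round(c,1),np.round(sorted(s),1),round(a%180,2)
E
python3 - <<'E'
from h import *
c=np.load("top0.npy",allow_pickle=True).item(); P=cloud(c)
s=np.load("side0.npy",allow_pickle=True).item(); Q=cloud(s)
jc=P[255,285]; wc=P[277,208]; print(jc,wc)
jb=(jc[0]-.14,jc[0]+.13,jc[1]-.11,jc[1]+.11); wb=(wc[0]-.07,wc[0]+.07,wc[1]-.05,wc[1]+.05)
for n,C in(("top",P),("side",Q)):
    print(n,"wedge",rect(pts(C,wb,.004,.03)))
    print(" base",rect(pts(C,jb,.006,.016)))
    for nm,lo,hi in(("board",.025,.034),("stop",.035,.045),("bar",.06,.085)):
        X=pts(C,jb,lo,hi); print(" ",nm,len(X),rect(X), X[:,2].mean().round(4))
# wedge refined: contour of pixel mask -> line fits
    X=pts(C,wb,.004,.03); A=np.c_[X[:,:2],np.ones(len(X))]; print(" wedge plane",np.linalg.lstsq(A,X[:,2],rcond=None)[0].round(3))
E
```

```text
[ 0.54912976 -0.1204221   0.06830285] [0.50289753 0.07020248 0.01605518]
top wedge (array([502.5,  69.5]), array([30.5, 99.5]), 12.86)
 base (array([ 552.6, -114.9]), array([130.5, 179.8]), 166.45)
  board 703 (array([ 537.7, -112.3]), array([ 41.8, 129.6]), 166.15) 0.0298
  stop 215 (array([ 632.3, -135. ]), array([15.3, 88.6]), 76.71) 0.0396
  bar 649 (array([ 557.2, -116.3]), array([ 26.5, 133.8]), 76.83) 0.0686
 wedge plane [-0.169  0.029  0.097]
side wedge (array([501.2,  70.3]), array([ 33.3, 100.9]), 12.5)
 base (array([ 573. , -119.3]), array([132.8, 225.4]), 166.79)
  board 1066 (array([558. , -96.6]), array([ 81.5, 166.6]), 167.05) 0.0295
  stop 309 (array([ 619.4, -107.7]), array([ 62. , 131.6]), 114.6) 0.0392
  bar 869 (array([ 556.4, -112.8]), array([ 26.3, 131.2]), 76.86) 0.0686
 wedge plane [-0.117 -0.184  0.086]
```

Emit:
{"api": "jog_arm", "payload": {
  "targets": [
    [0,[-1.5,0.8,-3.5],0],
    [0,[-4,2,-8],0],
    [0,[-6,3,-13],-0.03],
    [0,[-8,4,-18],-0.06],
    [0,[-10,5,-23],-0.1],
    [0,[-12,6,-28],-0.106],
    [0,[-12.7,6.4,-29.6],-0.106],
    [0,[-12.7,6.4,-29.6],-0.106],
    [0,[-12.7,6.4,-29.6],-0.106]
  ],
  "grip_force": 20
}}

```text
time_s: 1.0
ee_pos: [0.4202, 0.2997, 0.1601]
eef_rot: [-1.57, 0.001, 1.335]
force: [-1.4, 0.1, 0.2]
grip_width: 0.0252
```

Emit:
{"api": "jog_arm", "payload": {
  "targets": [
    [0,[-4,0,-1.2],0],
    [0,[-9,0,-2.7],0],
    [0,[-14,0,-4.2],0],
    [0,[-19,0,-5.7],0],
    [0,[-24,0,-7.2],0],
    [0,[-29,0,-8.7],0],
    [0,[-34,0,-10],0],
    [0,[-37.3,0,-11],0],
    [0,[-37.3,3,-11],0],
    [0,[-37.3,6,-11],0]
  ]
}}

```text
time_s: 2.0
ee_pos: [0.4411, -0.0884, 0.1004]
eef_rot: [-1.573, -0.0, 1.336]
force: [1.0, -0.1, -0.5]
grip_width: 0.0004
```

Emit:
{"api": "jog_arm", "payload": {
  "targets": [
    [0,[0,2,0],0],
    [0,[0,4,0],0],
    [0,[0,5.4,0],0],
    [0,[0,6.4,0],0],
    [0,[0,6.4,0],0],
    [0,[0,6.4,0],0]
  ]
}}

```text
time_s: 2.6
ee_pos: [0.441, -0.0878, 0.037]
eef_rot: [-1.571, -0.0, 1.338]
force: [-0.3, -0.2, 0.5]
grip_width: 0.0006
```

```bash
cat >> h.py <<'E'
J0=np.array([.5429,-.1126]); U=np.array([.9728,-.2317]); V=np.array([.2317,.9728])
def jig(p): d=np.array(p[:2])-J0; return (np.array([d@U,d@V,p[2]])*1000).round(1)
E
python3 - <<'E'
from h import *
o=ctrl.get_obs(); print(o["time_s"],jig(o["ee_pos"]),o["eef_rot"],o["force"],o["grip_width"])
c=snap("side"); save(c,"s1.png"); cv2.imwrite("pics/s1c.png",cv2.resize(c["img"][230:430,230:480],None,fx=3,fy=3)[...,::-1])
E
```

```text
2.6 [-104.9    0.5   37. ] [-1.57135202e+00 -1.95111573e-05  1.33776394e+00] [-0.32740078 -0.17325172  0.51232386] 0.0005683191460212446
```

View pics/s1c.png

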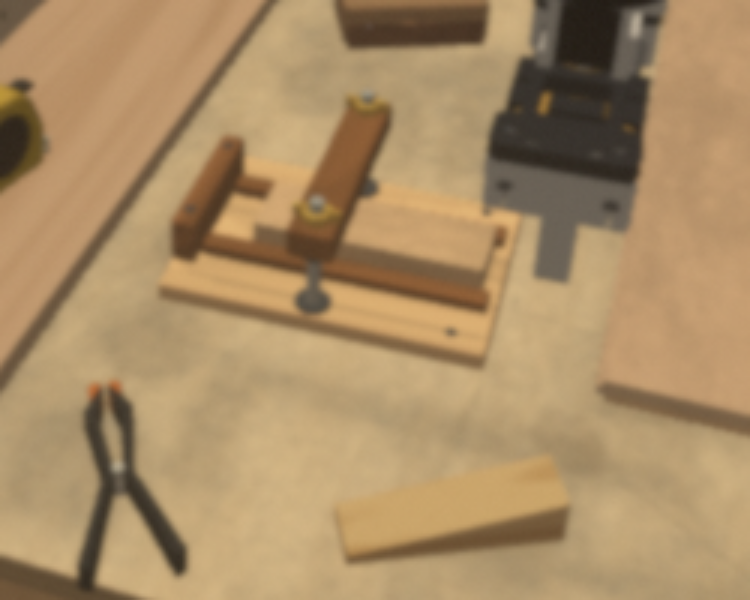

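The side crop shows the closed gripper at (560,240), in front of the board's near end and aligned with the channel. I'll push the board gently.

Emit:
{"api": "jog_arm", "payload": {
  "targets": [
    [0,[0,0,-0.8],0],
    [0,[0,0,-1.6],0],
    [0,[0,0,-2.2],0],
    [0,[0,0,-2.6],0],
    [0,[0,0,-3.0],0],
    [0,[0,0,-3.4],0],
    [0,[0,0,-3.8],0],
    [0,[0,0,-4.2],0],
    [0,[0,0,-4.5],0],
    [0,[0,0,-4.8],0]
  ]
}}

```text
time_s: 3.65
ee_pos: [0.4875, -0.0994, 0.0364]
eef_rot: [-1.571, 0.0, 1.337]
force: [-1.1, 0.6, -0.3]
grip_width: 0.0005
```

Emit:
{"api": "jog_arm", "payload": {
  "targets": [
    [0,[0,0,-0.1],0],
    [0,[0,0,-0.2],0]
  ]
}}

```text
time_s: 3.85
ee_pos: [0.4893, -0.0998, 0.0364]
eef_rot: [-1.571, -0.0, 1.337]
force: [-3.5, 1.5, 0.2]
grip_width: 0.0005
```

Emit:
{"api": "jog_arm", "payload": {
  "targets": [
    [0,[0,0,-0.1],0],
    [0,[0,0,-0.1],0]
  ]
}}

```text
time_s: 4.05
ee_pos: [0.4893, -0.0998, 0.0363]
eef_rot: [-1.568, -0.0, 1.337]
force: [-6.7, 2.5, 5.4]
grip_width: 0.0004
```

Emit:
{"api": "jog_arm", "payload": {
  "targets": [
    [0,[0,0,0.5],0],
    [0,[0,0,2],0],
    [4,[0,-3,2.5],0],
    [6,[0,-7,2.5],0],
    [7,[0,-11,2.5],0],
    [7,[5,-12,3],-0.1],
    [7,[10,-12,3],-0.25],
    [7,[14,-12,3],-0.4],
    [7,[14,-12,3],-0.455],
    [7,[14,-12,3],-0.455]
  ]
}}

```text
time_s: 5.05
ee_pos: [0.4934, 0.044, 0.1563]
eef_rot: [-1.571, 0.0, 1.795]
force: [-0.5, 0.6, 0.1]
grip_width: 0.0609
```

```bash
python3 - <<'E'
from h import *
o=ctrl.get_obs(); print(o["time_s"],o["ee_pos"],o["eef_rot"],o["force"],o["qpos"])
y=o["eef_rot"][2]; d=np.array([.4671,.0619])-o["ee_pos"][:2]
print("tool x,z cm",100*d@[np.cos(y),np.sin(y)],100*d@[-np.sin(y),np.cos(y)],"turn",y-1.792)
c=snap("top"); P=cloud(c); save(c,"t1.png")
jb=(.44,.68,-.2,-.02)
for nm,lo,hi in(("board",.025,.034),("stop",.035,.045),("bar",.06,.085)):
    X=pts(P,jb,lo,hi); print(nm,len(X),rect(X))
X=pts(P,jb,.025,.034); print("board centre in jig",jig(np.append(rect(X)[0]/1000,0)))
s=snap("side"); save(s,"s2.png"); cv2.imwrite("pics/s2c.png",cv2.resize(s["img"][230:430,230:480],None,fx=3,fy=3)[...,::-1])
E
```

```text
5.05 [0.4933852  0.0440073  0.15634966] [-1.57099646e+00  6.79066126e-05  1.79464014e+00] [-0.49844239  0.56833803  0.11921102] [ 1.50164462e-02  2.49077323e-01  1.75325485e+00 -2.74606340e-05
  1.13905061e+00 -1.77961221e+00]
tool x,z cm 2.3281069390268905 2.1657612730041897 turn 0.002640142821846103
board 712 (array([ 562.5, -117.7]), array([ 42.4, 130.5]), 166.51)
stop 224 (array([ 632.4, -134.8]), array([15.1, 88. ]), 76.83)
bar 655 (array([ 557.2, -116.6]), array([ 26.2, 133.3]), 76.5)
board centre in jig [20.2 -0.4  0. ]
```

View pics/s2c.png

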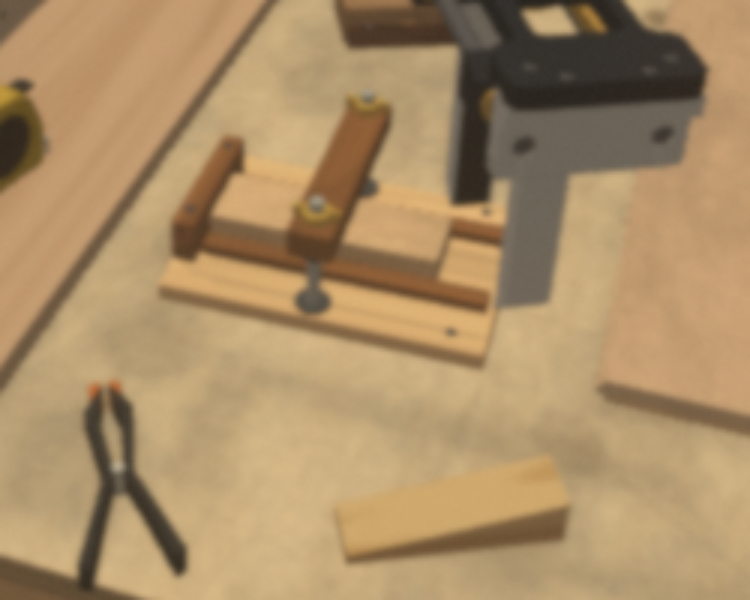

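The board is home: its measured centre is at jig x = +20.2, and it shows against the stop at (215,190). The gripper at (540,200) is clear. Next I'll grasp the wedge near its thick end.

Emit:
{"api": "jog_arm", "payload": {
  "targets": [
    [7,[1.2,0,1.1],0],
    [7,[2.3,0,2.2],0],
    [7,[2.3,3,2.2],0],
    [7,[2.3,7,2.2],0],
    [7,[2.3,10,2.2],0],
    [7,[2.3,12,2.2],0],
    [7,[2.3,13,2.2],0],
    [7,[2.3,13.4,2.2],0],
    [7,[2.3,13.4,2.2],0],
    [7,[2.3,13.4,2.2],0]
  ]
}}

```text
time_s: 6.15
ee_pos: [0.4676, 0.0606, 0.0234]
eef_rot: [-1.572, 0.0, 1.791]
force: [0.3, 0.0, -0.1]
grip_width: 0.07
```

Emit:
{"api": "jog_arm", "payload": {
  "targets": [
    [2.5,[0,0,0],0],
    [2.5,[0,0,0],0],
    [2.5,[0,0,0],0],
    [2.5,[0,0,0],0],
    [2.5,[0,0,0],0],
    [2.5,[0,0,0],0],
    [2.5,[0,0,0],0],
    [2.5,[0,0,0],0]
  ],
  "grip_force": 20
}}

```text
time_s: 6.95
ee_pos: [0.467, 0.0608, 0.0225]
eef_rot: [-1.571, -0.0, 1.792]
force: [0.1, -0.3, 2.2]
grip_width: 0.0299
```

Emit:
{"api": "jog_arm", "payload": {
  "targets": [
    [2.5,[0,-2,0],0],
    [2.5,[0,-6,0],0],
    [2.5,[0,-10,0],0],
    [2.5,[-3,-10,2],0.1],
    [2.5,[-7,-10,3.5],0.2],
    [2.5,[-11,-10,4.8],0.33],
    [2.5,[-14.4,-10,4.8],0.455],
    [2.5,[-14.4,-10,4.8],0.455],
    [2.5,[-14.4,-10,4.8],0.455],
    [2.5,[-14.4,-10,4.8],0.455]
  ]
}}

```text
time_s: 7.95
ee_pos: [0.4515, -0.0895, 0.1223]
eef_rot: [-1.57, -0.0, 1.339]
force: [-1.0, -0.5, 0.7]
grip_width: 0.0297
```

```bash
python3 - <<'E'
from h import *
o=ctrl.get_obs(); p=o["ee_pos"]; print(o["time_s"],jig(p),o["eef_rot"],o["force"],o["moment"],o["grip_width"])
c=snap("top"); P=cloud(c); s=snap("side"); Q=cloud(s)
for n,C in(("top",P),("side",Q)):
  X=pts(C,(.44,.62,-.15,-.06),.098,.135); print(n,len(X))
  if len(X)>10:
    L=np.array([jig(x) for x in X]); m=(L[:,0]>-80)&(L[:,0]<10)&(abs(L[:,1])<20); L=L[m]
    if len(L)>10:
      A=np.c_[L[:,:2],np.ones(len(L))]; print(L.min(0),L.max(0),np.linalg.lstsq(A,L[:,2],rcond=None)[0].round(3))
      for a in range(-80,0,10):
        k=L[(L[:,0]>=a)&(L[:,0]<a+10)]
        if len(k): print(a,len(k),k[:,1].min(),k[:,1].max(),k[:,2].mean().round(1))
cv2.imwrite("pics/s3c.png",cv2.resize(s["img"][210:410,230:480],None,fx=3,fy=3)[...,::-1])
E
```

```text
7.95 [-94.2   1.3 122.3] [-1.57022244e+00 -1.21018043e-04  1.33903605e+00] [-0.97499662 -0.47189566  0.68576353] [-0.01149696 -0.00463623  0.02491411] 0.0297247266348595
top 296
[-54.3 -13.6 101.5] [ -6.6  17.2 116.5] [-1.7300e-01  2.0000e-02  1.0444e+02]
-60 19 -7.7 14.7 113.8
-50 65 -13.6 16.9 112.1
-40 65 -13.3 17.0 110.6
-30 63 -13.2 16.8 108.9
-20 64 -12.8 17.2 107.0
-10 20 -12.0 15.6 105.9
side 1069
[-79.8 -14.5  98.5] [ -8.2  19.3 119.3] [ -0.136  -0.235 105.263]
-80 132 -13.3 18.3 113.3
-70 125 -14.5 18.2 112.3
-60 117 -13.8 18.0 111.0
-50 108 -13.9 19.3 109.8
-40 99 -11.9 19.1 108.3
-30 92 -13.6 18.9 107.1
-20 82 -12.9 18.8 105.7
-10 17 -11.7 17.4 104.7
```

View pics/s3c.png

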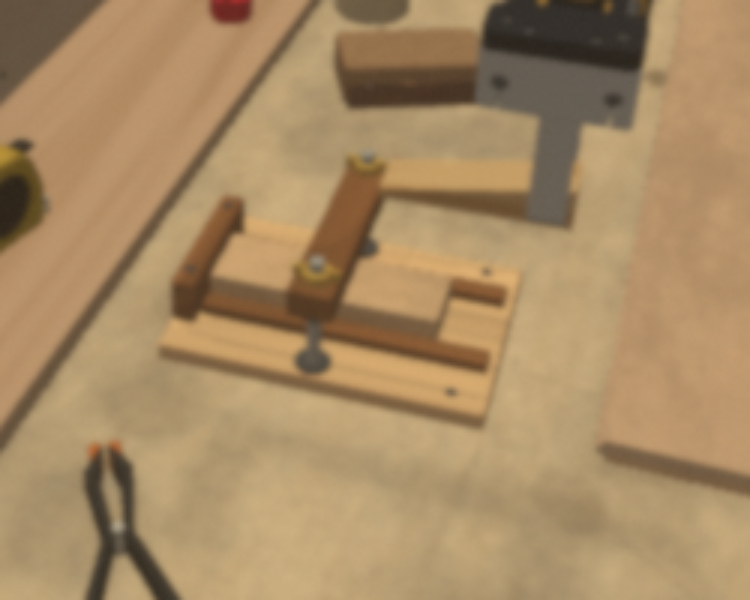

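The side crop shows the wedge held level, thin end forward, at (450,180), above and in front of the bar. It sits about 1.9 mm left of the channel's middle. I'll correct that and lower it.

Emit:
{"api": "jog_arm", "payload": {
  "targets": [
    [2.5,[-0.1,1,0],0],
    [2.5,[-0.18,3,0],0],
    [2.5,[-0.18,5,0],0],
    [2.5,[-0.18,6.2,0],0],
    [2.5,[-0.18,6.6,0],0],
    [2.5,[-0.18,6.75,0],0],
    [2.5,[-0.18,6.8,0],0],
    [2.5,[-0.18,6.8,0],0]
  ]
}}

```text
time_s: 8.85
ee_pos: [0.4517, -0.0921, 0.055]
eef_rot: [-1.572, 0.0, 1.337]
force: [0.0, -0.1, -0.8]
grip_width: 0.0301
```

Emit:
{"api": "jog_arm", "payload": {
  "targets": [
    [2.5,[0,0.05,0],0],
    [2.5,[0,0.1,0],0]
  ]
}}

```text
time_s: 9.05
ee_pos: [0.4515, -0.0921, 0.0537]
eef_rot: [-1.571, 0.0, 1.337]
force: [-0.8, -0.4, -1.2]
grip_width: 0.03
```

Emit:
{"api": "jog_arm", "payload": {
  "targets": [
    [2.5,[0,0.05,0],0],
    [2.5,[0,0.1,0],0],
    [2.5,[0,0.1,0],0]
  ]
}}

```text
time_s: 9.35
ee_pos: [0.4514, -0.092, 0.0524]
eef_rot: [-1.571, -0.0, 1.337]
force: [0.1, 0.8, -1.0]
grip_width: 0.03
```

Emit:
{"api": "jog_arm", "payload": {
  "targets": [
    [2.5,[0,0.05,0],0],
    [2.5,[0,0.05,0],0],
    [2.5,[0,0.05,0],0]
  ]
}}

```text
time_s: 9.65
ee_pos: [0.4514, -0.092, 0.0521]
eef_rot: [-1.571, -0.0, 1.337]
force: [-0.8, -0.3, 1.9]
grip_width: 0.0299
```

Contact with the board. I'll slide the tip under the bar.

Emit:
{"api": "jog_arm", "payload": {
  "targets": [
    [2.5,[0,0,-0.3],0],
    [2.5,[0,0,-0.7],0],
    [2.5,[0,0,-1.1],0],
    [2.5,[0,0,-1.5],0],
    [2.5,[0,0,-1.5],0]
  ]
}}

```text
time_s: 10.15
ee_pos: [0.4668, -0.0957, 0.0521]
eef_rot: [-1.572, 0.0, 1.337]
force: [1.6, -0.3, 2.1]
grip_width: 0.0301
```

Emit:
{"api": "jog_arm", "payload": {
  "targets": [
    [2.5,[0,0,-0.3],0],
    [2.5,[0,0,-0.6],0],
    [2.5,[0,0,-0.9],0],
    [2.5,[0,0,-0.9],0]
  ]
}}

```text
time_s: 10.55
ee_pos: [0.4751, -0.0977, 0.0521]
eef_rot: [-1.571, 0.0, 1.337]
force: [-1.6, 0.2, 4.6]
grip_width: 0.0298
```

Emit:
{"api": "jog_arm", "payload": {
  "targets": [
    [3.4,[0,0,0],0],
    [3.8,[0,0,0],0],
    [5,[0,0,0],0],
    [5,[0,0,0],0],
    [5,[0,-1,0],0],
    [5,[0,-4,0],0],
    [2,[0,-5,2],0],
    [0,[0,-5,4],0],
    [0,[0,-5,6],0],
    [0,[0,-5,6],0]
  ]
}}

```text
time_s: 11.55
ee_pos: [0.4151, -0.0833, 0.1026]
eef_rot: [-1.571, 0.0, 1.337]
force: [0.3, 0.4, 0.0]
grip_width: 0.0214
```

```bash
cat > look.py <<'E'
from h import *
o=ctrl.get_obs(); p=o["ee_pos"]; print(o["time_s"],jig(p),o["eef_rot"],o["force"],o["grip_width"])
c=snap("top"); P=cloud(c)
X=pts(P,(.40,.62,-.16,-.04),.033,.058); L=np.array([jig(x) for x in X]); L=L[(L[:,0]<3)&(abs(L[:,1])<25)]
r=rect(L/1000); print("wedge visible part in jig",r,L.min(0),L.max(0))
A=np.c_[L[:,:2],np.ones(len(L))]; f=np.linalg.lstsq(A,L[:,2],rcond=None)[0]; print("plane",f.round(3),"tip x if flat",((36-f[2]-f[1]*L[:,1].mean())/-.18*-1 if 0 else np.median(L[:,0]+(L[:,2]-36)/.18)).round(1))
B=pts(P,(.44,.68,-.2,-.02),.025,.033); L=np.array([jig(x) for x in B]); L=L[(abs(L[:,1])<22)]; print("board far end x",np.percentile(L[:,0],99.5))
s=snap("side")
import sys
cv2.imwrite("pics/"+sys.argv[1],cv2.resize(s["img"][230:380,270:470],None,fx=4,fy=4,interpolation=cv2.INTER_CUBIC)[...,::-1])
E
python3 look.py s4c.png
```

```text
11.55 [-131.1   -1.1  102.6] [-1.57088508e+00  1.50134523e-06  1.33707416e+00] [0.31373044 0.39148926 0.00859663] 0.021406268184422317
wedge visible part in jig (array([-39.4,  -1.8]), array([30.2, 84.6]), 0.52) [-81.8 -17.   33.4] [ 2.8 13.6 57. ]
plane [-0.172  0.057 39.327] tip x if flat 17.3
board far end x 84.545
```

View pics/s4c.png

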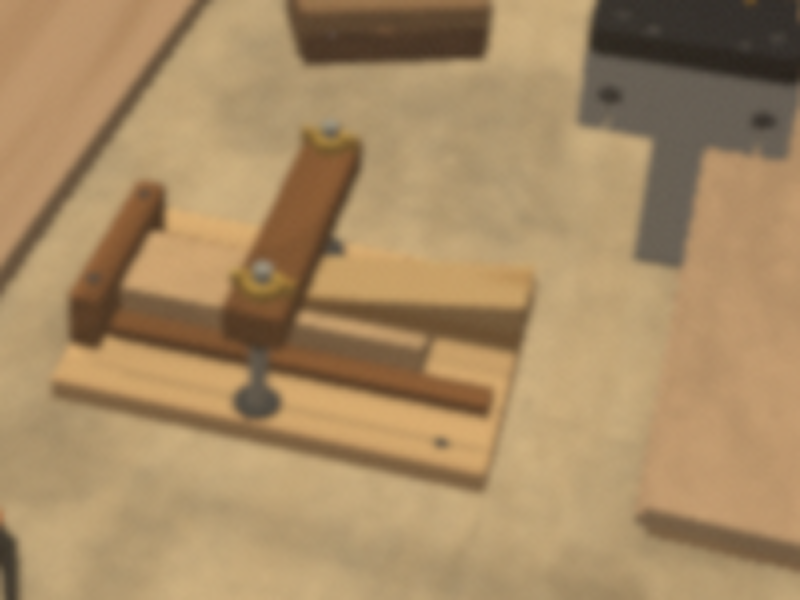

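The wedge lies flat on the board with its tip under the bar (at (310,285)); its thick end is at (530,300), with jig x about -82. Next I'll lower the closed fingers behind it and push.

Emit:
{"api": "jog_arm", "payload": {
  "targets": [
    [0,[0,0,-1],0],
    [0,[0,0.5,-2],0],
    [0,[0,2,-2.8],0],
    [0,[0,4,-2.8],0],
    [0,[0,4.7,-2.8],0],
    [0,[0,4.9,-2.8],0],
    [0,[0,4.9,-2.8],0],
    [0,[0,4.9,-2.8],0]
  ],
  "grip_force": 30
}}

```text
time_s: 12.45
ee_pos: [0.444, -0.0903, 0.0536]
eef_rot: [-1.572, 0.0, 1.337]
force: [0.1, -0.1, -0.4]
grip_width: 0.0006
```

Emit:
{"api": "jog_arm", "payload": {
  "targets": [
    [0,[0,0,-0.4],0],
    [0,[0,0,-0.8],0],
    [0,[0,0,-1.1],0],
    [0,[0,0,-1.4],0],
    [0,[0,0,-1.7],0],
    [0,[0,0,-1.9],0],
    [0,[0,0,-2.0],0]
  ]
}}

```text
time_s: 13.15
ee_pos: [0.4632, -0.0948, 0.0529]
eef_rot: [-1.571, 0.0, 1.337]
force: [-0.8, 0.1, 0.7]
grip_width: 0.0005
```

Emit:
{"api": "jog_arm", "payload": {
  "targets": [
    [0,[0,0,-0.1],0],
    [0,[0,0,-0.2],0],
    [0,[0,0,-0.3],0]
  ]
}}

```text
time_s: 13.45
ee_pos: [0.466, -0.0955, 0.053]
eef_rot: [-1.571, -0.0, 1.337]
force: [-0.5, 0.3, -0.4]
grip_width: 0.0007
```

Emit:
{"api": "jog_arm", "payload": {
  "targets": [
    [0,[0,0,-0.1],0],
    [0,[0,0,-0.2],0],
    [0,[0,0,-0.3],0]
  ]
}}

```text
time_s: 13.75
ee_pos: [0.4689, -0.0962, 0.0529]
eef_rot: [-1.571, -0.0, 1.337]
force: [0.2, 0.0, -0.8]
grip_width: 0.0005
```

Emit:
{"api": "jog_arm", "payload": {
  "targets": [
    [0,[0,0,-0.1],0],
    [0,[0,0,-0.2],0],
    [0,[0,0,-0.3],0]
  ]
}}

```text
time_s: 14.05
ee_pos: [0.4718, -0.0969, 0.0529]
eef_rot: [-1.571, -0.0, 1.337]
force: [-0.3, 0.3, -0.6]
grip_width: 0.0005
```

Emit:
{"api": "jog_arm", "payload": {
  "targets": [
    [0,[0,0,-0.1],0],
    [0,[0,0,-0.2],0],
    [0,[0,0,-0.3],0],
    [0,[0,0,-0.4],0]
  ]
}}

```text
time_s: 14.45
ee_pos: [0.4757, -0.0978, 0.0529]
eef_rot: [-1.571, 0.0, 1.337]
force: [-0.2, -0.5, -0.7]
grip_width: 0.0005
```

Emit:
{"api": "jog_arm", "payload": {
  "targets": [
    [0,[0,0,-0.1],0],
    [0,[0,0,-0.2],0],
    [0,[0,0,-0.3],0],
    [0,[0,0,-0.4],0]
  ]
}}

```text
time_s: 14.85
ee_pos: [0.4796, -0.0988, 0.0529]
eef_rot: [-1.571, -0.0, 1.337]
force: [-0.9, 0.5, 0.3]
grip_width: 0.0003
```

Emit:
{"api": "jog_arm", "payload": {
  "targets": [
    [0,[0,0,-0.1],0],
    [0,[0,0,-0.2],0],
    [0,[0,0,-0.3],0]
  ]
}}

```text
time_s: 15.15
ee_pos: [0.4826, -0.0995, 0.053]
eef_rot: [-1.571, 0.0, 1.337]
force: [-0.7, -0.4, 0.5]
grip_width: 0.0001
```

Emit:
{"api": "jog_arm", "payload": {
  "targets": [
    [0,[0,0,-0.1],0],
    [0,[0,0,-0.2],0],
    [0,[0,0,-0.3],0]
  ]
}}

```text
time_s: 15.45
ee_pos: [0.4855, -0.1001, 0.053]
eef_rot: [-1.571, -0.0, 1.337]
force: [-0.6, 0.3, -0.3]
grip_width: 0.0007
```

Emit:
{"api": "jog_arm", "payload": {
  "targets": [
    [0,[0,0,-0.1],0],
    [0,[0,0,-0.2],0],
    [0,[0,0,-0.3],0]
  ]
}}

```text
time_s: 15.75
ee_pos: [0.4884, -0.1008, 0.0529]
eef_rot: [-1.571, 0.0, 1.337]
force: [-1.2, 1.0, 0.3]
grip_width: 0.0004
```

Emit:
{"api": "jog_arm", "payload": {
  "targets": [
    [0,[0,0,-0.1],0],
    [0,[0,0,-0.2],0],
    [0,[0,0,-0.3],0]
  ]
}}

```text
time_s: 16.05
ee_pos: [0.4913, -0.1015, 0.053]
eef_rot: [-1.571, -0.0, 1.337]
force: [-0.2, 0.6, -0.4]
grip_width: 0.0006
```

Emit:
{"api": "jog_arm", "payload": {
  "targets": [
    [0,[0,0,-0.1],0],
    [0,[0,0,-0.2],0],
    [0,[0,0,-0.3],0]
  ]
}}

```text
time_s: 16.35
ee_pos: [0.4942, -0.1022, 0.0529]
eef_rot: [-1.571, 0.0, 1.337]
force: [-1.1, -0.3, -0.2]
grip_width: 0.0005
```

Emit:
{"api": "jog_arm", "payload": {
  "targets": [
    [0,[0,0,-0.1],0],
    [0,[0,0,-0.2],0],
    [0,[0,0,-0.2],0]
  ]
}}

```text
time_s: 16.65
ee_pos: [0.4962, -0.1027, 0.053]
eef_rot: [-1.571, 0.0, 1.337]
force: [0.1, 0.1, 0.5]
grip_width: 0.0005
```

Emit:
{"api": "jog_arm", "payload": {
  "targets": [
    [0,[0,0,-0.1],0],
    [0,[0,0,-0.2],0],
    [0,[0,0,-0.2],0]
  ]
}}

```text
time_s: 16.95
ee_pos: [0.4981, -0.1032, 0.0529]
eef_rot: [-1.571, 0.0, 1.337]
force: [-0.2, -0.0, 0.8]
grip_width: 0.0002
```

Emit:
{"api": "jog_arm", "payload": {
  "targets": [
    [0,[0,0,-0.1],0],
    [0,[0,0,-0.2],0],
    [0,[0,0,-0.2],0]
  ]
}}

```text
time_s: 17.25
ee_pos: [0.4995, -0.1035, 0.0529]
eef_rot: [-1.569, -0.0, 1.337]
force: [-5.4, 1.1, 3.9]
grip_width: 0.0005
```

Emit:
{"api": "jog_arm", "payload": {
  "targets": [
    [0,[0,0,-0.1],0],
    [0,[0,0,-0.2],0],
    [0,[0,0,-0.2],0]
  ]
}}

```text
time_s: 17.55
ee_pos: [0.4999, -0.1035, 0.0528]
eef_rot: [-1.565, -0.0, 1.337]
force: [-17.4, 2.5, 15.2]
grip_width: 0.0006
```

Emit:
{"api": "jog_arm", "payload": {
  "targets": [
    [0,[0,0,-0.1],0],
    [0,[0,0,-0.1],0]
  ]
}}

```text
time_s: 17.75
ee_pos: [0.5002, -0.1036, 0.0527]
eef_rot: [-1.563, -0.0, 1.337]
force: [-22.9, 4.9, 18.8]
grip_width: 0.0003
```

The push reached about 23 N, a bit over the 20 N I wanted, so I'm backing off now.

Emit:
{"api": "jog_arm", "payload": {
  "targets": [
    [0,[0,0,0.2],0],
    [0,[0,0,0.5],0],
    [0,[0,0,1.0],0],
    [0,[0,0,2],0],
    [0,[0,-1,3.5],0],
    [0,[0,-3,6],0],
    [0,[0,-5,9],0],
    [0,[0,-5,9],0]
  ]
}}

```text
time_s: 18.55
ee_pos: [0.4136, -0.083, 0.1047]
eef_rot: [-1.573, 0.0, 1.337]
force: [-0.3, 0.1, -0.3]
grip_width: 0.0004
```

```bash
python3 look.py s5c.png
```

```text
18.55 [-132.6   -1.1  104.7] [-1.57325640e+00  1.70382013e-04  1.33712363e+00] [-0.30884495  0.11051868 -0.32432266] 0.00041228160394601133
wedge visible part in jig (array([-16. ,  -1.9]), array([30.3, 36.5]), 0.0) [-34.3 -17.   33.5] [ 2.2 13.3 56.7]
plane [-0.085  0.062 48.733] tip x if flat 65.2
board far end x 85.40650000000001
```

View pics/s5c.png

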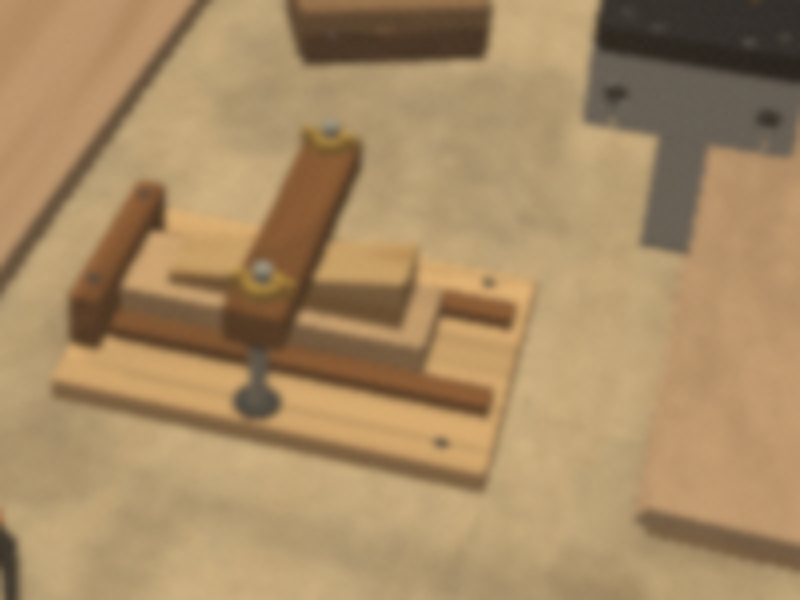

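The wedge is under the bar's middle and the board is still against the stop. The plane-fit slope of -0.085 differs from the expected -0.18, so I'll check flatness with edge pixels excluded. Then I'll do one controlled confirming push with the vertical force kept small.

```bash
python3 - <<'E'
from h import *
o=ctrl.get_obs(); print(o["time_s"],jig(o["ee_pos"]))
for n in("top","side"):
    Ls=[]
    for i in range(4):
        P=cloud(snap(n)); X=pts(P,(.40,.66,-.16,-.04),.033,.06); L=np.array([jig(x) for x in X]); Ls.append(L[(abs(L[:,1]+1.8)<12)])
    L=np.vstack(Ls)
    for a,b in((-33,-27),(-27,-21),(-21,-15),(-15,-9),(-9,-3),(31,40),(40,50),(50,60)):
        k=L[(L[:,0]>=a)&(L[:,0]<b)]
        if len(k)>5: x=k[:,0].mean(); print(n,a,len(k),"z",np.median(k[:,2]).round(1),"expected flat (tip 65.5)",round(36+.18*(65.5-x),1))
E
```

```text
18.65 [-130.7   -1.2  103.3]
top -33 105 z 53.2 expected flat (tip 65.5) 53.2
top -27 103 z 52.4 expected flat (tip 65.5) 52.1
top -21 111 z 51.2 expected flat (tip 65.5) 51.0
top -15 100 z 49.9 expected flat (tip 65.5) 50.0
top -9 104 z 48.9 expected flat (tip 65.5) 48.9
top 31 151 z 41.3 expected flat (tip 65.5) 41.4
top 40 162 z 39.8 expected flat (tip 65.5) 39.7
top 50 161 z 37.6 expected flat (tip 65.5) 37.9
side -33 125 z 52.7 expected flat (tip 65.5) 53.2
side -27 116 z 51.7 expected flat (tip 65.5) 52.1
side -21 126 z 50.5 expected flat (tip 65.5) 51.0
side -15 124 z 49.7 expected flat (tip 65.5) 49.9
side -9 119 z 48.5 expected flat (tip 65.5) 48.9
side 31 86 z 40.8 expected flat (tip 65.5) 41.0
side 40 192 z 39.4 expected flat (tip 65.5) 39.7
side 50 183 z 37.5 expected flat (tip 65.5) 37.9
```

Emit:
{"api": "jog_arm", "payload": {
  "targets": [
    [0,[0,0,-2],0],
    [0,[0,0,-5],0],
    [0,[0,2,-7.3],0],
    [0,[0,4,-7.3],0],
    [0,[0,4.9,-7.3],0],
    [0,[0,4.9,-7.3],0],
    [0,[0,4.9,-7.3],0]
  ]
}}

```text
time_s: 19.75
ee_pos: [0.4864, -0.1004, 0.0546]
eef_rot: [-1.571, 0.0, 1.337]
force: [-0.5, -0.2, -0.2]
grip_width: 0.0003
```

The wedge is flat to within 0.5 mm. I'll approach for the confirming push.

Emit:
{"api": "jog_arm", "payload": {
  "targets": [
    [0,[0,0,-0.4],0],
    [0,[0,0,-0.8],0],
    [0,[0,0,-1.1],0],
    [0,[0,0,-1.2],0],
    [0,[0,0,-1.25],0],
    [0,[0,0,-1.25],0]
  ]
}}

```text
time_s: 20.35
ee_pos: [0.4985, -0.1032, 0.0539]
eef_rot: [-1.571, 0.0, 1.337]
force: [-0.2, -0.5, -0.7]
grip_width: 0.0006
```

Emit:
{"api": "jog_arm", "payload": {
  "targets": [
    [0,[0,0,-0.1],0],
    [0,[0,0,-0.1],0]
  ]
}}

```text
time_s: 20.55
ee_pos: [0.4996, -0.1035, 0.054]
eef_rot: [-1.571, -0.0, 1.337]
force: [-0.0, -0.6, 0.5]
grip_width: 0.0006
```

Emit:
{"api": "jog_arm", "payload": {
  "targets": [
    [0,[0,0,-0.1],0],
    [0,[0,0,-0.1],0]
  ]
}}

```text
time_s: 20.75
ee_pos: [0.5, -0.1036, 0.0539]
eef_rot: [-1.569, -0.0, 1.337]
force: [-3.9, 2.0, 3.2]
grip_width: 0.0007
```

Emit:
{"api": "jog_arm", "payload": {
  "targets": [
    [0,[0,-0.03,-0.05],0],
    [0,[0,-0.05,-0.1],0],
    [0,[0,-0.05,-0.1],0]
  ]
}}

```text
time_s: 21.05
ee_pos: [0.5, -0.1036, 0.0539]
eef_rot: [-1.567, -0.0, 1.337]
force: [-9.7, 1.7, 3.4]
grip_width: 0.0007
```

Emit:
{"api": "jog_arm", "payload": {
  "targets": [
    [0,[0,-0.03,-0.05],0],
    [0,[0,-0.06,-0.1],0],
    [0,[0,-0.06,-0.1],0]
  ]
}}

```text
time_s: 21.35
ee_pos: [0.5001, -0.1036, 0.0539]
eef_rot: [-1.564, -0.0, 1.337]
force: [-12.7, 3.1, 2.5]
grip_width: 0.0006
```

Emit:
{"api": "jog_arm", "payload": {
  "targets": [
    [0,[0,-0.02,-0.03],0],
    [0,[0,-0.04,-0.07],0],
    [0,[0,-0.04,-0.07],0],
    [0,[0,-0.04,-0.07],0]
  ]
}}

```text
time_s: 21.75
ee_pos: [0.5002, -0.1036, 0.054]
eef_rot: [-1.563, -0.0, 1.337]
force: [-16.0, 3.5, 1.3]
grip_width: 0.0003
```

The push reads 16.4 N along the channel with almost no vertical load, and the wedge did not move past its earlier position. I'll retract and check.

Emit:
{"api": "jog_arm", "payload": {
  "targets": [
    [0,[0,0,0],0],
    [0,[0,0,0.2],0],
    [0,[0,0,0.5],0],
    [0,[0,0,1.5],0],
    [0,[0,-1,3.5],0],
    [0,[0,-4,7],0],
    [0,[0,-6,9],0],
    [0,[0,-6,9],0],
    [0,[0,-6,9],0]
  ]
}}

```text
time_s: 22.65
ee_pos: [0.4158, -0.0836, 0.1158]
eef_rot: [-1.573, 0.0, 1.337]
force: [0.4, 1.2, -0.1]
grip_width: 0.0006
```

```bash
python3 look.py s6c.png; python3 - <<'E'
from h import *
c0=np.load("top0.npy",allow_pickle=True).item(); c=snap("top")
for n,b,lo,hi in(("cork",(380,265-22,420,300),.02,.045),("jar",(435,240,475,280),.045,.07),("clamp",(185,200,242,235),.006,.03)):
    for q in(c0,c):
        P=cloud(q)[b[1]:b[3],b[0]:b[2]]; X=P[(P[...,2]>lo)&(P[...,2]<hi)]; print(n,len(X),(X.mean(0)*1000).round(1))
E
```

```text
22.65 [-130.4   -1.2  115.8] [-1.57280498e+00  9.19266716e-05  1.33695121e+00] [ 0.40577233  1.24624369 -0.12421841] 0.0005759696186067277
wedge visible part in jig (array([-15.6,  -0.6]), array([32.7, 36.3]), 0.0) [-33.8 -17.   33.8] [ 2.5 15.7 58. ]
plane [-0.154  0.081 47.892] tip x if flat 65.1
board far end x 85.11449999999999
cork 1118 [ 511.1 -387.6   33.5]
cork 1115 [ 511.5 -387.6   33.6]
jar 648 [ 539.4 -511.8   56. ]
jar 654 [ 539.4 -511.8   55.9]
clamp 307 [653.7  58.5  14.2]
clamp 304 [653.8  59.6  13.9]
```

View pics/s6c.png

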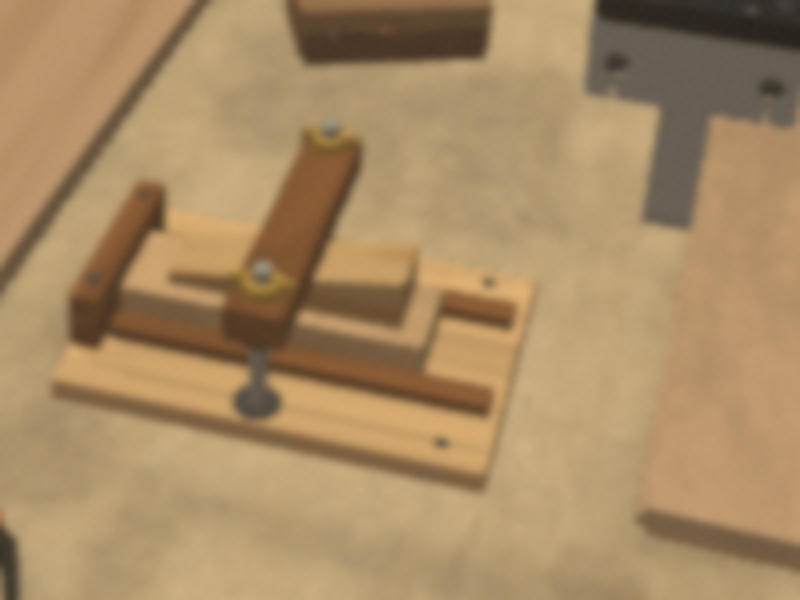

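The side crop shows the wedge unchanged under the middle of the bar (thick end (410,285), tip (175,270)). The board is against the stop at (130,270), the gripper is clear, and the cork block, jar and clamp haven't moved. I'm handing in.

```bash
python3 -c "
from station import ctrl; print(ctrl.hand_in())"
```

```text
the job is handed in; nothing more can be done
None
```

The board is home against the end stop and the wedge is driven in under the middle of the crossbar. I handed the job in with the gripper clear, about 23 s into the 72 s allowed. One push went over the requested force, as noted below.

- **Board:** its centre measured at jig x = 20.2 mm (home is 20). After wedging, its far end was still at about 85 mm, against the stop.
- **Wedge:** it went in thin end first and lies flat on the board to within about 0.5 mm. Its tip is at jig x of about 65 mm and it sits roughly 1–2 mm off the channel's middle.
- **Push force:** the first push peaked at about 23 N along the channel, above the 15–20 N asked, with about 19 N of downward load on the wedge's thick end. I could not measure the force between wedge and jig, so I can't confirm it stayed under 17 N.
- **Confirming push:** a second push of 16.4 N with almost no vertical load moved the wedge no further. It had not sprung back before that push, and stayed put after I let go. I did not measure how hard it presses on the nose.
- **Cork block, jar and clamp:** their before-and-after positions agree to within about 1 mm, which is measurement noise.
- **A check that disagreed:** a rough fit of the wedge's top gave too small a slope, -0.085 instead of -0.18. A check by sections from both cameras, leaving out the pixels near the bar, agreed with a flat wedge.

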